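Put the leftover egg parts and charms back with their own kind

ROBOT

A 7-joint arm with a two-finger parallel gripper is mounted at the origin on the work surface. World frame = base frame: x ahead of the robot, y to its left, z up, the work surface at z = 0. Lengths are in mm, angles in rad, forces in N, time in s.
With the tool pointing down it reaches from about 400 to 875 mm from the base axis. Payload 4.4 kg.
Tool frame: the origin (TCP) lies where the fingers leave the gripper's body, on its centre line; the fingertips stand 73 mm ahead of it and the grasp point (between the pads) lies 54 mm ahead of it; z points along the fingers, y is the line along which they close (so a half turn about z gives the same grasp; the last joint's range is limited). The gripper opens to 85 mm and grips with 20 to 120 N. Pads are 22 mm wide; open, the fingers measure 114 mm over their backs; the gripper's body (76 mm by 85 mm) begins 54 mm behind the grasp point. The pads swing forward as they close: fully open they stand 13 mm farther back than shut.
Start: joints at [1.16, 0.628, 0.038, 1.517, -0.027, 0.996, -0.02], TCP at [219.731, -611.748, 303.913] pointing down, gripper open.
Joint ranges: [-3.06, 3.06], [-0.37, 2.12], [-1.25, 1.32], [0.18, 2.47], [-1.1, 4.24], [0.23, 1.98], [-2.94, 2.94]. Speed limits (rad/s): [2.57, 2.57, 3.14, 3.14, 3.14, 3.14, 3.14].

INTERFACE

Orientations are given as [roll, pitch, yaw] about the fixed x, y, z axes, in that order (R = Rz(yaw) Ry(pitch) Rx(roll)).
In Python, from cell import ctrl gives the robot as it stands.
- The arm moves only by the tool send_rows, never from a script. Its argument "rows" is a list that holds one entry, the list of rows, each a list of 6 numbers: the shift along the tool's x, y, z in cm, then the turn, a rotation vector about the tool's x, y, z in rad. In form: [[[tx, ty, tz, wx, wy, wz], ...]]. A call has 1 to 10 rows; each row is the pose to reach, as a shift and turn from the pose commanded when the call began, along the tool's axes at that moment; what a row does not reach only later rows make up. A row lasts 1/10 s, in which the tool goes at most 50 mm and 8.59 degrees, less where a joint would pass 70% of its speed; a pose out of reach is approached as far as the arm can. A call with a gripper value outside its range is refused whole. "grip" is the closure in counts, from 0 (fully open) to 255 (shut), set as the call begins (left out, the last holds). The fingers move at their own pace and stop on an object; the grip force is fixed at half the most. Time passes only in rows, so rows that repeat a pose let the fingers close. It gives the time, the measured TCP pose, the force, the opening and the grip force at its end, in the units of the state.
- ctrl.read_state(): the state, without advancing time (a new reading comes with each control period).
- ctrl.get_image(name): name is "scene" or "side" or "wrist"; returns a dict with "pixels" (420x560x3 uint8, red, green, blue), "fx", "fy", "cx", "cy" (pixels), "extrinsics" (4x4, takes a point from camera to world coordinates); the wrist camera has in their place "mount" (4x4, takes a point from camera to tool coordinates, whose origin is the TCP and whose axes are the flange's). Camera axes: x right, y up, looking along -z (the intrinsics and any distortion apply to the point x, -y, -z); pixel columns grow to the right and rows downward; lengths in mm; the calibration is good to about 2 mm. A picture is of the moment at which its call begins: read the wrist's pose just before it. There is no depth.
- ctrl.finish_job(): hands the job in; it is judged then, once.
The state is a dict: "clock": time; "qpos": joint angles; "qd": joint speeds; "tau": joint torques, N m; "eef_pos": TCP position; "tool_rot": TCP orientation; "force": force on the tool from outside, world axes, zero at the start; "torque": the same for the moment, N m; "width": finger opening in mm; "gripper_force": force on a finger pad.
Only numpy, scipy, OpenCV 4.12 (cv2) and the standard library are available. Lean on these libraries where they do the work, as an engineer would, in place of code of your own. Each camera call takes 0.05 s, during which the arm holds its last target. There are 200 camera calls.

TASK

Clear the packing place before the next series by putting the four leftover parts back with their own kind: nest the pointed red egg top fully over the stack of tops, nest the red egg cup fully into the stack of cups, open side up, lay the brown bear charm in the bin of brown charms and the pink flower charm in the bin of pink charms. Leave the two finished yellow eggs standing where they are.

Things in the scene. Friction and masses are not known exactly. Their poses are not given: they have to be found in the camera images.
- egg_top_center (a point): Loose pointed upper half of a toy egg: a hollow red plastic shell standing on the table with its open end down, 55 mm high. Its lowest 9 mm is a straight rim band 62 mm across (the widest part, to be gripped from above with the fingertips reaching nearly to the rim); above a 3 mm shoulder it tapers from 56 mm to a rounded point. Weighs about 20 g. The point is its centre, half-way up (27.5 mm above the rim); z is up along its axis.
- egg_cup_center (a point): Loose lower half of a toy egg: a hollow red plastic cup standing on its flat base with its open mouth up, 34 mm high. Its top 9 mm is a straight rim band 62 mm across (the widest part, to be gripped from outside); below a 3 mm shoulder it tapers from 56 mm to a base 33 mm across. Weighs about 15 g. The point is its centre, half-way up (17 mm above its base); z is up along its axis.
- bear_charm_center (a point): Loose brown charm shaped as a bear's head, 7 mm thick: a disc 34 mm across with two ears. It lies flat on the table, back upward, with a black push-stud (head 11 mm across, top 15 mm above the table) at its middle. Grip the disc by its edge across x (34 mm wide, clear of the ears, which lie at +y, left and right). About 12 g. The point is the disc's centre, half-way up (3.5 mm).
- flower_charm_center (a point): Loose pink charm shaped as a six-petalled flower, 7 mm thick. It lies flat on the table, back upward, with a black push-stud (head 11 mm across, top 15 mm above the table) at its middle. It is 36 mm across opposite petals (along x) and 33 mm across y, where two petals meet each finger. About 12 g. The point is its centre, half-way up (3.5 mm).
- tops_tray: Fixed shallow blue tray, 120 x 120 x 16 mm, floor 4 mm thick, with a nested stack of six red egg tops (points up) fixed at its middle; the stack's point is 104 mm above the table. A top nested over it rests on the topmost shell's shoulder, its rim 58 mm and its point 113 mm above the table, with about 1 mm of side play; the taper guides it the last few centimetres. Origin: under the tray's middle, at table height; z up.
- cups_tray: Fixed shallow blue tray, 120 x 120 x 16 mm, floor 4 mm thick, with a nested stack of six red egg cups (mouths up) fixed at its middle; the topmost mouth, 58 mm wide inside, is 83 mm above the table. A cup nested into it rests with its shoulder on that rim, its base 58 mm and its own rim 92 mm above the table, with about 1 mm of side play; the taper guides it in. Origin: under the tray's middle, at table height; z up.
- brown_bin: Fixed open blue bin, 130 (x) x 110 (y) x 40 mm high, walls and floor 4 mm thick, holding brown bear charms, fixed, in its far (+x) half, heaped up to about 30 mm above the table. The floor of the near (-x) half is free, from x = -61 to about -13 mm. Origin: under the bin's middle, at table height; its short -x wall, with a white label plate, faces the robot's side.
- pink_bin: Fixed open blue bin of the same kind and size as brown_bin, holding pink flower charms in its far (+x) half; the near (-x) half is free. Origin and axes as for brown_bin.
- egg1_center (a point): Bystander: a small finished yellow egg, closed, standing loose on its small flat base, 47 mm across and 62 mm high. The point is its centre, half-way up (31 mm). To be left standing in its place.
- egg2_center (a point): Bystander: a second finished yellow egg, the same as egg1.

How it is judged (in metres and radians):
At the end, for the whole second after the job is handed in: Egg top nested over its stack, cup into its stack (within 7 degrees of upright, 6 mm of the stack's axis, 4 mm of full depth); each charm inside its bin, centre between the walls and below 34 mm; all at rest. Both yellow eggs upright within 0.2 rad, moved under 20 mm (horizontal distance between egg_top_center and tops_tray below 0.006 m and z of egg_top_center in the frame of tops_tray between 0.0815 and 0.0895 m and angle between each of egg_top_center, egg_cup_center's own z axis and vertical below 0.12 rad and horizontal distance between egg_cup_center and cups_tray below 0.006 m and z of egg_cup_center in the frame of cups_tray between 0.071 and 0.079 m and x of bear_charm_center in the frame of brown_bin between -0.062 and 0.062 m and y of bear_charm_center in the frame of brown_bin between -0.052 and 0.052 m and z of bear_charm_center in the frame of brown_bin below 0.034 m and x of flower_charm_center in the frame of pink_bin between -0.062 and 0.062 m and y of flower_charm_center in the frame of pink_bin between -0.052 and 0.052 m and z of flower_charm_center in the frame of pink_bin below 0.034 m and linear speed of each of egg_top, egg_cup, bear_charm, flower_charm below 0.02 m/s and angle between each of egg1_center, egg2_center's own z axis and vertical below 0.2 rad and distance of each of egg1_center, egg2_center from where it was at the start of the episode below 0.02 m); the robot touches nothing.
It fails at once if a finished yellow egg (egg1) is tipped or shifted by more than 20 mm (angle between egg1_center's own z axis and vertical above 0.5 rad or distance of egg1_center from where it was at the start of the episode above 0.02 m).
It fails at once if a finished yellow egg (egg2) is tipped or shifted by more than 20 mm (angle between egg2_center's own z axis and vertical above 0.5 rad or distance of egg2_center from where it was at the start of the episode above 0.02 m).
It also fails if it takes over 99 s, if anything falls off the work surface, if the arm or the gripper's body presses on something with over 40 N, if the wrist force passes 120 N, or if a joint passes its speed limit or range.

## Working session

There is one attempt and no reset: what is moved stays moved. The work goes in short steps, Python scripts to look and compute and a tool call to move; the robot and the scene stay as the last step left them, time stands still between calls to the robot, and variables do not carry over. Pictures are saved under pics/ and viewed, at most 14 in all, crops included, and the job is handed in when it is done.

Besides the shell and the picture viewer there is one more tool, called in YAML: its name, and indented under it one key for each argument. send_rows: Moves the arm, as the interface text tells. Its arguments: {"type":"object","properties":{"rows":{"type":"array","items":{"type":"array","items":{"type":"array","items":{"type":"number"}}}},"grip":{"type":"number"}},"required":["rows"]}

```bash
mkdir -p pics; python3 - <<'E'
from cell import ctrl
import cv2,numpy as np
s=ctrl.read_state(); print(s['clock'],s['eef_pos'],s['tool_rot'],s['width'])
for n in ['scene','side','wrist']:
    d=ctrl.get_image(n); cv2.imwrite(f'pics/{n}0.png',d['pixels'][:,:,::-1])
    print(n,d['fx'],d['fy'],d['cx'],d['cy'],[k for k in d if k!='pixels']); print(np.round(d.get('extrinsics',d.get('mount')),3).tolist())
a=cv2.imread('pics/scene0.png');cv2.imwrite('pics/scene0b.png',cv2.resize(a,(800,600),interpolation=cv2.INTER_CUBIC))
E
```

```text
0.0 [ 219.57574806 -611.26894412  302.99445006] [-3.13969917e+00  2.51613688e-05  3.44841302e-01] 85.17760123600532
scene 425.12536460718934 425.12536460718934 282.1692474504948 211.52404005932303 ['fx', 'fy', 'cx', 'cy', 'extrinsics']
[[0.373, -0.601, 0.707, 1219.919], [0.928, 0.247, -0.279, -286.929], [-0.007, 0.76, 0.649, 743.437], [0.0, 0.0, 0.0, 1.0]]
side 497.20733742896607 497.20733742896607 279.1131154508532 204.63217554778765 ['fx', 'fy', 'cx', 'cy', 'extrinsics']
[[-0.979, 0.111, -0.172, 293.755], [-0.205, -0.577, 0.791, 929.811], [-0.011, 0.809, 0.587, 718.716], [0.0, 0.0, 0.0, 1.0]]
wrist 301.55203907673945 301.55203907673945 280.451252093245 211.745520557943 ['fx', 'fy', 'cx', 'cy', 'mount']
[[0.0, 0.956, 0.292, 75.214], [1.0, -0.001, 0.0, -0.571], [0.0, 0.292, -0.956, -70.263], [0.0, 0.0, 0.0, 1.0]]
```

View pics/scene0b.png

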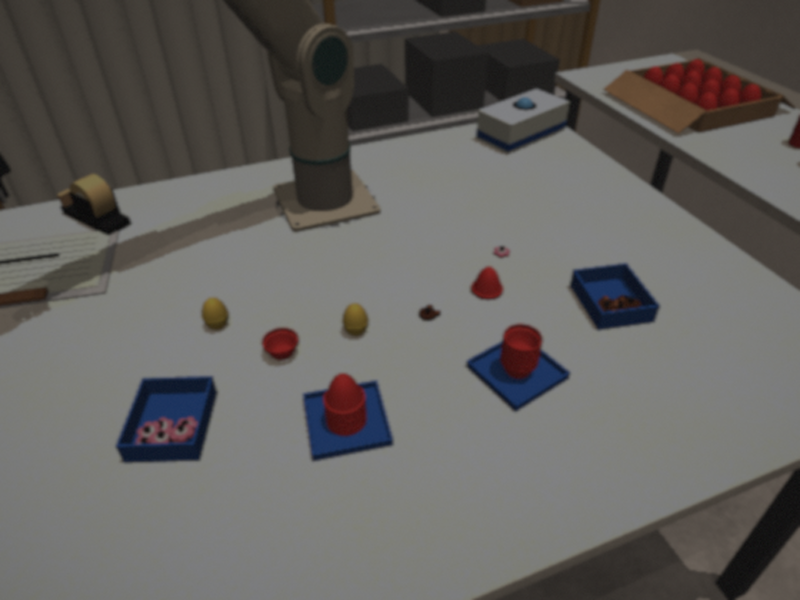

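View pics/side0.png

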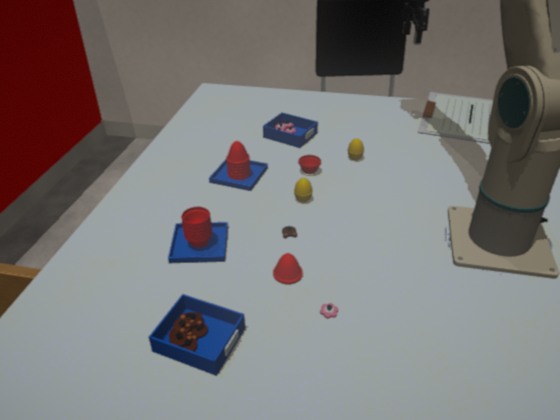

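The scene view, in 800-px coordinates, shows:

| Item | Pixel position |
|---|---|
| Egg top | 488,285 |
| Flower | 502,251 |
| Bear | 429,312 |
| Cup | 281,343 |
| Yellow eggs | 214,312 and 355,318 |
| Pink bin | 170,418 |
| Tops tray | 347,418 |
| Cups tray | 518,370 |
| Brown bin | 615,295 |

The side view shows the same items. I'll crop closer and fix the positions.

```bash
cat > h.py <<'E'
from cell import ctrl
import numpy as np, cv2
from scipy.spatial.transform import Rotation as R
def ray(d,u,v,E):
    c=np.array([(u-d['cx'])/d['fx'],-(v-d['cy'])/d['fy'],-1.]); return E[:3,3],E[:3,:3]@c
def plane(d,u,v,z,E=None):
    E=np.array(d['extrinsics']) if E is None else E
    o,r=ray(d,u,v,E); return o+r*(z-o[2])/r[2]
def tool():
    s=ctrl.read_state(); T=np.eye(4); T[:3,:3]=R.from_euler('xyz',s['tool_rot']).as_matrix(); T[:3,3]=s['eef_pos']; return T
def wrist(name,crop=None,scale=1.4):
    T=tool(); d=ctrl.get_image('wrist'); E=T@np.array(d['mount']); np.savez('pics/'+name,**{k:d[k] for k in('fx','fy','cx','cy')},extrinsics=E,T=T)
    im=d['pixels'][:,:,::-1]
    cv2.imwrite(f'pics/{name}.png',im); 
    cv2.imwrite(f'pics/{name}_b.png',cv2.resize(im,None,fx=scale,fy=scale,interpolation=cv2.INTER_CUBIC)); return d,E
def load(name): return dict(np.load(f'pics/{name}.npz'))
E
python3 - <<'E'
from h import *
a=cv2.imread('pics/scene0.png');b=cv2.imread('pics/side0.png')
# scene rows 160:330, cols 75:475
cv2.imwrite('pics/c1.png',cv2.resize(a[160:330,75:290],None,fx=3.5,fy=3.5,interpolation=cv2.INTER_CUBIC))
cv2.imwrite('pics/c2.png',cv2.resize(a[160:300,280:480],None,fx=4,fy=4,interpolation=cv2.INTER_CUBIC))
E
```

```text
(no output)
```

View pics/c1.png

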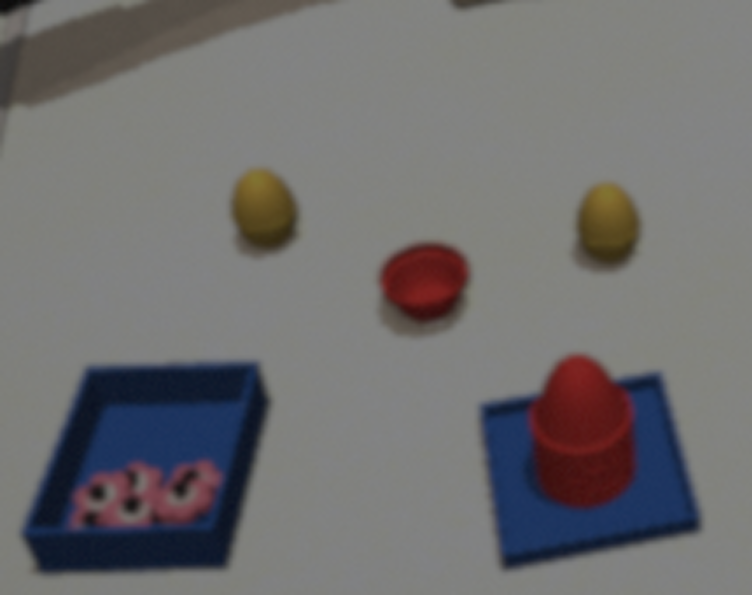

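View pics/c2.png

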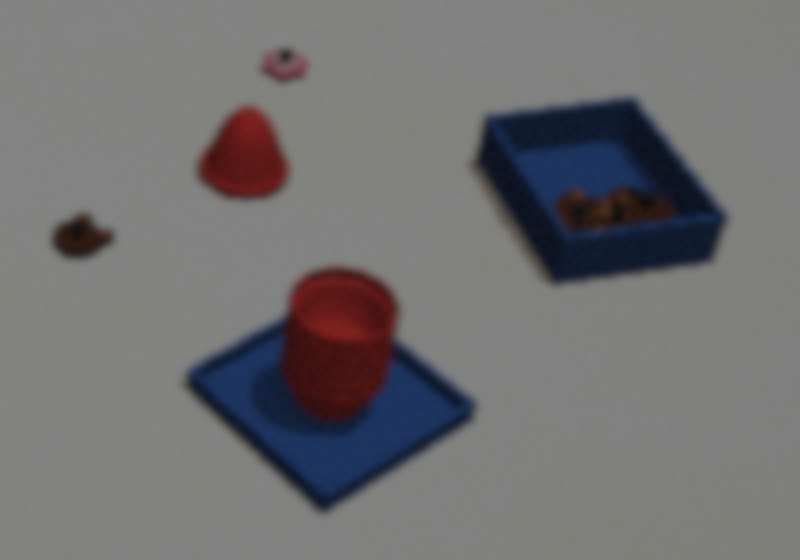

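Both crops are clear enough: the cup rim sits at c1 (425,272), the stack tip at c1 (578,356), the flower stud at c2 (286,55), the bear stud at c2 (80,230), the egg top tip at c2 (249,106) and the cup stack mouth at c2 (344,302). Next I turn these into positions.

```bash
python3 - <<'E'
from h import *
d=ctrl.get_image('scene');e=ctrl.get_image('side')
f=lambda c,u,v,z:np.round(plane(d,*((75+u/3.5,160+v/3.5) if c==1 else (280+u/4,160+v/4)),z)[:2],0)
P={'egg1':(1,264,208,31),'egg2':(1,608,222,31),'cup':(1,425,272,34),'tops':(1,578,358,103),'topt1':(1,482,405,16),'topt2':(1,660,375,16),'topt3':(1,698,525,16),'topt4':(1,505,554,16),
'p1':(1,88,370,40),'p2':(1,260,365,40),'p3':(1,27,533,40),'p4':(1,230,528,40),
'flower':(2,286,55,15),'bear':(2,80,230,15),'top':(2,249,108,54),'cups':(2,344,302,83),'ct1':(2,190,375,16),'ct2':(2,474,405,16),'ct3':(2,323,500,16),
'b1':(2,487,118,40),'b2':(2,635,99,40),'b3':(2,725,215,40),'b4':(2,555,240,40)}
for k,v in P.items(): print(k,f(*v))
print('side: ');S={'egg1':(356,149,31),'egg2':(303,190,31),'cup':(309.5,161,34),'tops':(237,143,103),'top':(288,254,54),'flower':(329,306,15),'bear':(290,230,15),'cups':(196,215,83)}
for k,v in S.items(): print(k,np.round(plane(e,*v)[:2]))
E
```

```text
egg1 [ 346. -301.]
egg2 [455. -75.]
cup [ 459. -208.]
tops [ 638. -150.]
topt1 [ 574. -201.]
topt2 [593. -86.]
topt3 [ 713. -106.]
topt4 [ 690. -218.]
p1 [ 472. -428.]
p2 [ 509. -326.]
p3 [ 590. -470.]
p4 [ 631. -361.]
flower [345. 279.]
bear [466.  60.]
top [436. 196.]
cups [649. 140.]
ct1 [611.  68.]
ct2 [694. 209.]
ct3 [723.  93.]
b1 [492. 349.]
b2 [512. 454.]
b3 [633. 430.]
b4 [613. 317.]
side: 
egg1 [ 339. -294.]
egg2 [450. -67.]
cup [ 455. -201.]
tops [ 634. -141.]
top [436. 196.]
flower [341. 282.]
bear [456.  73.]
cups [645. 144.]
```

Both views agree to within about 10 mm. I'll start with the cup and add a helper that turns world targets into tool shifts.

```bash
cat >> h.py <<'E'
def mv(x,y,z,yaw=None,T=None):
    T=tool() if T is None else T
    s=T[:3,:3].T@(np.array([x,y,z])-T[:3,3])/10
    cur=R.from_matrix(T[:3,:3]); tgt=R.from_euler('xyz',[np.pi,0,cur.as_euler('xyz')[2] if yaw is None else yaw])
    print('shift',np.round(s,2),'rot',np.round((cur.inv()*tgt).as_rotvec(),3))
E
python3 -c "
from h import *
mv(455,-204,200)"
```

```text
shift [ 35.92 -30.39  10.38] rot [-0.001 -0.     0.   ]
```

send_rows:
  rows:
    - [[35.9,-30.4,10.4,0,0,0],[35.9,-30.4,10.4,0,0,0],[35.9,-30.4,10.4,0,0,0],[35.9,-30.4,10.4,0,0,0],[35.9,-30.4,10.4,0,0,0],[35.9,-30.4,10.4,0,0,0],[35.9,-30.4,10.4,0,0,0],[35.9,-30.4,10.4,0,0,0],[35.9,-30.4,10.4,0,0,0],[35.9,-30.4,10.4,0,0,0]]
  grip: 0

```text
clock: 1.25
eef_pos: [456.5, -200.4, 199.3]
tool_rot: [-3.14, -0.001, 0.349]
force: [0.8, -0.6, 0.1]
width: 85.7
gripper_force: 0.0
```

send_rows:
  rows:
    - [[0,0,0,0,0,0],[0,0,0,0,0,0],[0,0,0,0,0,0]]

```text
clock: 1.55
eef_pos: [454.3, -205.6, 200.1]
tool_rot: [3.141, 0.0, 0.343]
force: [-0.4, -0.2, 0.6]
width: 85.7
gripper_force: 0.0
```

```bash
python3 -c "
from h import *
wrist('w1');s=ctrl.read_state();print(s['clock'],s['eef_pos'],s['tool_rot'],s['qpos'])
print(load('w1')['extrinsics'])"
```

```text
1.6 [ 454.24379676 -205.88651285  200.19745381] [3.14061651e+00 1.76609630e-04 3.42123679e-01] [ 0.32963908  0.57361075  0.05709079  2.03496893 -0.05919954  0.53401293
 -0.8001078 ]
[[ 3.36562804e-01  9.00432977e-01  2.75582895e-01  5.24985061e+02]
 [-9.41660891e-01  3.21673187e-01  9.90006446e-02 -1.79730289e+02]
 [ 4.95816988e-04 -2.92825569e-01  9.56165749e-01  2.70364098e+02]
 [ 0.00000000e+00  0.00000000e+00  0.00000000e+00  1.00000000e+00]]
```

View pics/w1_b.png

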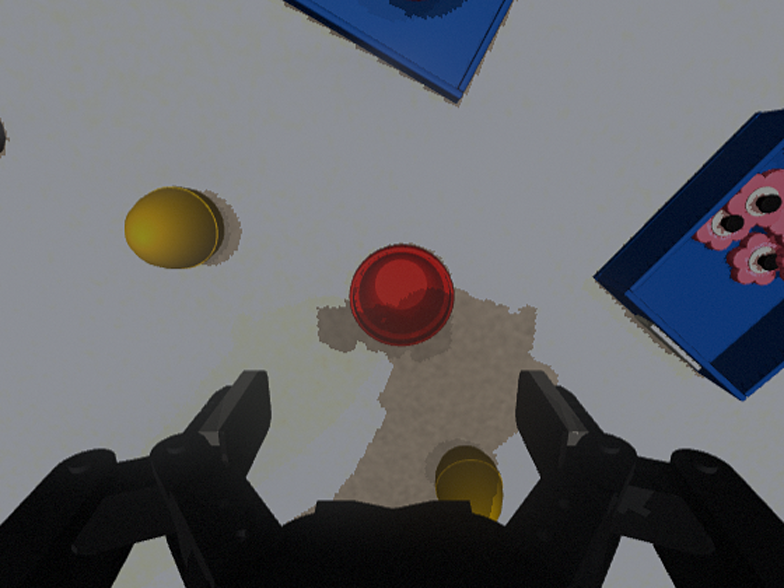

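The wrist view shows the cup mouth centred at (402,294) in the 1.4x picture, with the fingers to either side below it.

```bash
python3 -c "
from h import *
d=load('w1')
p=plane(d,402/1.4,294/1.4,34);print(p)
print('left/right',plane(d,350/1.4,294/1.4,32),plane(d,454/1.4,294/1.4,32))
print('egg2',plane(d,175/1.4,228/1.4,31),'egg1', plane(d,468/1.4,485/1.4,31))
mv(p[0],p[1],94)"
```

```text
[ 460.10990011 -208.85714022   34.        ]
left/right [ 449.24951849 -180.23993025   32.        ] [ 469.87371151 -237.970946     32.        ]
egg2 [452.71484614 -75.15736549  31.        ] egg1 [ 345.8412597  -298.87120506   31.        ]
shift [ 0.45  0.47 10.62] rot [0.001 0.    0.   ]
```

send_rows:
  rows:
    - [[0.4,0.5,4,0,0,0],[0.4,0.5,8,0,0,0],[0.4,0.5,10.6,0,0,0],[0.4,0.5,10.6,0,0,0],[0.4,0.5,10.6,0,0,0]]

```text
clock: 2.1
eef_pos: [459.9, -208.8, 94.3]
tool_rot: [3.141, 0.001, 0.343]
force: [-0.5, -0.2, 0.7]
width: 85.5
gripper_force: 0.0
```

send_rows:
  rows:
    - [[0,0,0,0,0,0],[0,0,0,0,0,0],[0,0,0,0,0,0],[0,0,0,0,0,0],[0,0,0,0,0,0],[0,0,0,0,0,0]]
  grip: 200

```text
clock: 2.7
eef_pos: [461.1, -208.4, 96.7]
tool_rot: [3.139, -0.003, 0.344]
force: [-1.7, 0.1, 12.8]
width: 60.0
gripper_force: 61.2
```

```bash
python3 -c "
from h import *
wrist('w2');s=ctrl.read_state();print(s['clock'],s['eef_pos'],s['tool_rot'],s['width'],s['gripper_force'],s['force'])
mv(647,141,235)"
```

```text
2.75 [ 461.13249717 -208.40160663   96.65233279] [ 3.13885784e+00 -2.61708909e-03  3.44046335e-01] 59.81856081201697 61.20324030518532 [-1.39796707  0.05884936 13.80352925]
shift [ 29.32 -26.59 -13.83] rot [ 0.003 -0.003 -0.   ]
```

View pics/w2_b.png

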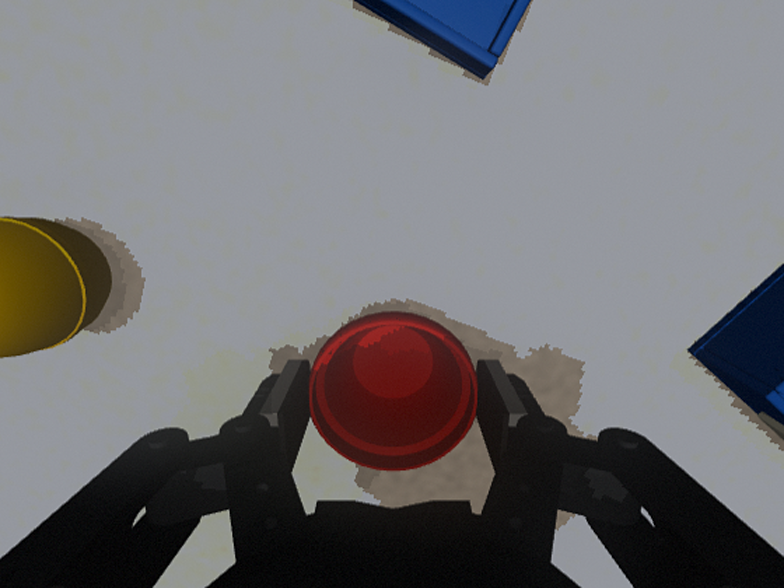

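The cup is gripped: rim centre at (393,390), pads at either side. I lift and carry it above the cup stack.

send_rows:
  rows:
    - [[0,0,-5,0,0,0],[2,-2,-10,0,0,0],[29,-26.6,-13.8,0,0,0],[29,-26.6,-13.8,0,0,0],[29,-26.6,-13.8,0,0,0],[29,-26.6,-13.8,0,0,0],[29,-26.6,-13.8,0,0,0],[29,-26.6,-13.8,0,0,0],[29,-26.6,-13.8,0,0,0],[29,-26.6,-13.8,0,0,0]]

```text
clock: 3.75
eef_pos: [644.9, 147.7, 234.2]
tool_rot: [-3.139, -0.006, 0.351]
force: [0.5, 1.0, -0.1]
width: 59.3
gripper_force: 64.4
```

send_rows:
  rows:
    - [[0,0,0,0,0,0],[0,0,0,0,0,0],[0,0,0,0,0,0],[0,0,0,0,0,0]]

```text
clock: 4.15
eef_pos: [643.0, 138.7, 232.3]
tool_rot: [3.141, 0.0, 0.342]
force: [0.0, 0.3, -0.1]
width: 59.3
gripper_force: 64.4
```

```bash
python3 -c "
from h import *
d,E=wrist('w3');s=ctrl.read_state();print(s['clock'],s['eef_pos'],s['tool_rot'],s['width'],s['force'])
d=load('w2');d['extrinsics'][2,3]-=0
p=plane(d,393/1.4,390/1.4,34);print(p, d['T'][:3,3])"
```

```text
4.2 [643.12203996 138.99161985 232.22013892] [3.14107484e+00 3.19995159e-04 3.42543900e-01] 59.442457455002575 [ 0.20484268  0.65610437 -0.51058549]
[ 461.18539203 -208.05829528   34.        ] [ 461.12191928 -208.38960381   96.65651198]
```

View pics/w3_b.png

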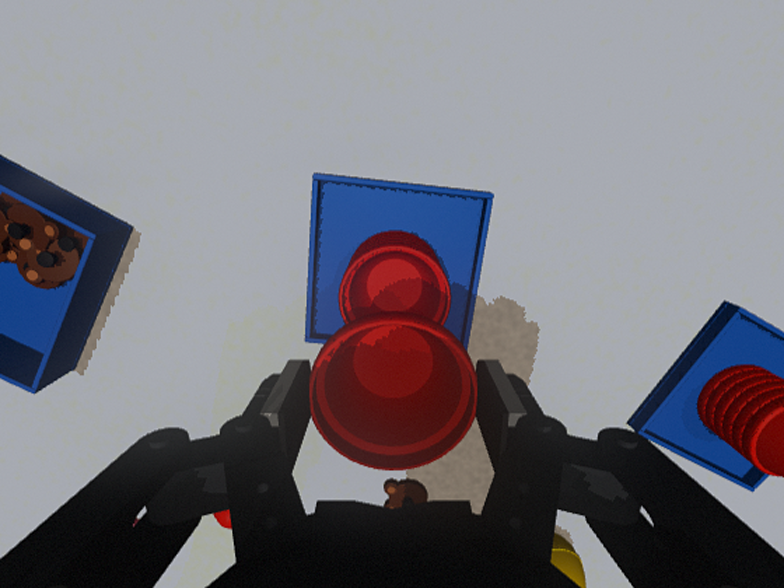

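The held cup is centred at (393,390). Behind it the stack's mouth spans x 339 to 451 with its top at y 244, so its centre is about (395,298).

```bash
python3 -c "
from h import *
d=load('w3')
p=plane(d,395/1.4,298/1.4,83);print(p)
for q in [(339,298),(451,298),(395,244)]: r=plane(d,q[0]/1.4,q[1]/1.4,83);print(r,np.hypot(*(r-p)[:2]))
mv(p[0],p[1],175)"
```

```text
[650.00418532 140.3382313   83.        ]
[639.76399403 169.05583602  83.        ] 30.488724780552023
[660.24547808 111.61753758  83.        ] 30.492004281276092
[677.88838163 150.33669207  83.        ] 29.622586344088916
shift [0.7  0.1  5.72] rot [0.001 0.    0.   ]
```

send_rows:
  rows:
    - [[0.6,0.1,2,0,0,0],[0.6,0.1,4,0,0,0],[0.6,0.1,5.7,0,0,0],[0.6,0.1,6.5,0,0,0],[0.6,0.1,7.0,0,0,0],[0.6,0.1,7.4,0,0,0],[0.6,0.1,7.4,0,0,0]]

```text
clock: 4.9
eef_pos: [649.6, 141.6, 158.1]
tool_rot: [3.141, -0.001, 0.344]
force: [0.3, -0.5, -0.3]
width: 59.5
gripper_force: 64.4
```

send_rows:
  rows:
    - [[0,0.1,0.1,0,0,0],[0,0.1,0.2,0,0,0],[0,0.1,0.3,0,0,0],[0,0.1,0.3,0,0,0]]

```text
clock: 5.3
eef_pos: [650.2, 141.0, 155.3]
tool_rot: [3.141, -0.001, 0.345]
force: [1.3, 0.8, 1.1]
width: 59.4
gripper_force: 64.5
```

send_rows:
  rows:
    - [[0,0,0,0,0,0],[0,0,0,0,0,0],[0,0,0,0,0,0],[0,0,0,0,0,0]]
  grip: 0

```text
clock: 5.7
eef_pos: [649.5, 140.9, 154.9]
tool_rot: [-3.142, 0.0, 0.345]
force: [-0.3, -0.3, 0.6]
width: 85.5
gripper_force: 0.0
```

send_rows:
  rows:
    - [[0,0,-3,0,0,0],[0,0,-6,0,0,0],[0,0,-10,0,0,0],[0,0,-10,0,0,0],[0,0,-10,0,0,0]]

```text
clock: 6.2
eef_pos: [650.0, 140.9, 256.0]
tool_rot: [3.141, -0.002, 0.345]
force: [-1.0, -0.0, -0.6]
width: 85.6
gripper_force: 0.0
```

```bash
python3 - <<'E'
from h import *
wrist('w4');d=ctrl.get_image('scene');s=ctrl.read_state();print(s['clock'],s['eef_pos'],s['width'])
a=d['pixels'][:,:,::-1];w=cv2.imread('pics/w4.png')
e=ctrl.get_image('side')['pixels'][:,:,::-1]
f=lambda x:cv2.resize(x,(400,300),interpolation=cv2.INTER_CUBIC)
cv2.imwrite('pics/m4.png',np.vstack([np.hstack([f(a[205:280,320:420]),f(e[180:270,140:260])]),np.hstack([f(w),f(w[130:340,140:420])])]))
mv(436,196,200)
E
```

```text
6.3 [648.87420345 140.79536881 253.85133398] 85.83605271016496
shift [-18.14 -12.39   5.4 ] rot [-0.     0.003 -0.   ]
```

View pics/m4.png

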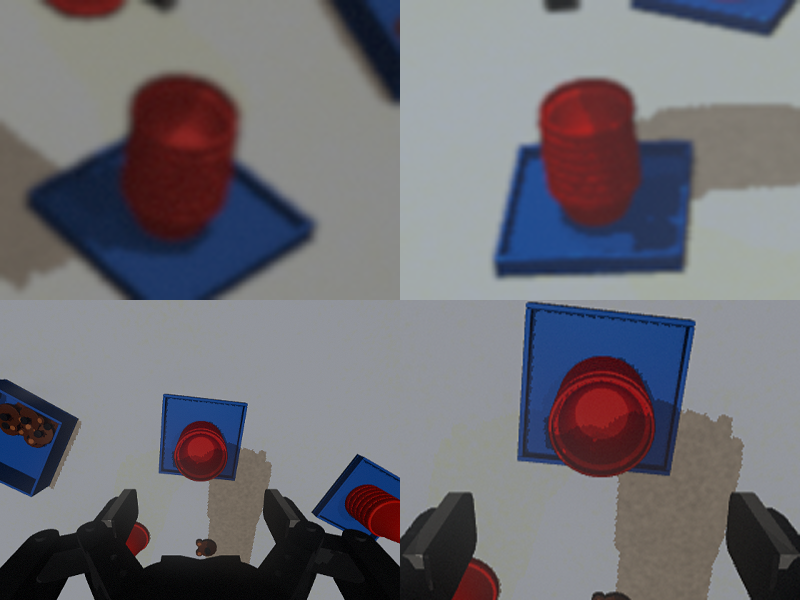

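The cup sits level and fully nested; the bottom right panel shows its mouth concentric with the stack. Next is the egg top.

send_rows:
  rows:
    - [[-18.1,-12.4,5.4,0,0,0],[-18.1,-12.4,5.4,0,0,0],[-18.1,-12.4,5.4,0,0,0],[-18.1,-12.4,5.4,0,0,0],[-18.1,-12.4,5.4,0,0,0],[-18.1,-12.4,5.4,0,0,0],[-18.1,-12.4,5.4,0,0,0],[-18.1,-12.4,5.4,0,0,0],[-18.1,-12.4,5.4,0,0,0]]

```text
clock: 7.25
eef_pos: [438.7, 196.0, 200.9]
tool_rot: [3.141, -0.001, 0.343]
force: [-0.2, -0.2, -0.3]
width: 85.5
gripper_force: 0.0
```

```bash
python3 -c "
from h import *
wrist('w5');s=ctrl.read_state();print(s['clock'],s['eef_pos'],s['tool_rot'],s['qpos'])"
```

```text
7.3 [438.52718389 195.95262644 200.89709256] [ 3.14124524e+00 -8.92318261e-04  3.43335227e-01] [-0.57127666  0.5571597   0.13324281  2.08384713 -0.14395952  0.50813283
 -1.55954279]
```

View pics/w5_b.png

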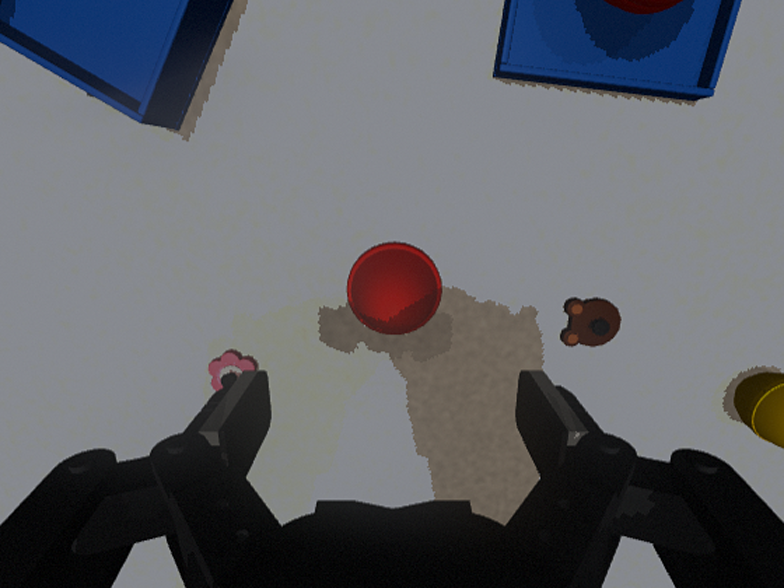

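The egg top's rim circle is centred at (394.5,288). The bear's stud is at (599,326) with its ears to the left at (572,323), and the flower is near (232,372). Before descending I check the fingertip length from picture w2.

```bash
python3 -c "
from h import *
m=np.array(ctrl.get_image('wrist')['mount'])
d=load('w2')
for u,v,y in [(307,362,-30.5),(479,362,30.5)]:
  o,r=ray(d,u/1.4,v/1.4,m); print('tip tool',o+r*(y-o[1])/r[1])
d=load('w5')
for u,v,y in [(269,374,-42.5),(516,374,42.5)]:
  o,r=ray(d,u/1.4,v/1.4,m); print('open tip',o+r*(y-o[1])/r[1])
p=plane(d,394.5/1.4,288/1.4,4);print(p)
for q in [(347,288),(442,288),(394.5,241),(394.5,335)]: print(np.hypot(*(plane(d,q[0]/1.4,q[1]/1.4,4)-p)[:2]))
print('bear',plane(d,599/1.4,326/1.4,15),plane(d,596/1.4,322/1.4,7),'ears',plane(d,573/1.4,309/1.4,7),plane(d,570/1.4,338/1.4,7))
print('flower',plane(d,230/1.4,380/1.4,15))
mv(p[0],p[1],75)"
```

```text
tip tool [ 10.18912331 -30.5         64.01181512]
tip tool [ 8.19782383 30.5        68.20132525]
open tip [  8.20281253 -42.5         58.87557971]
open tip [ 6.19350905 42.5        62.85074147]
[438.47770138 195.19820398   4.        ]
31.24256549572241
31.242524659891416
31.073350840419952
33.24165243958093
bear [461.97136078  62.80602376  15.        ] [462.36616817  61.06578052   7.        ] ears [465.42441816  79.65330705   7.        ] [446.17835029  72.18625089   7.        ]
flower [343.22239965 279.04894587  15.        ]
shift [-0.02  0.07 12.59] rot [ 0.    -0.001 -0.   ]
```

send_rows:
  rows:
    - [[0,0.1,4,0,0,0],[0,0.1,8,0,0,0],[0,0.1,11,0,0,0],[0,0.1,13,0,0,0],[0,0.1,13,0,0,0],[0,0.1,13,0,0,0]]

```text
clock: 7.95
eef_pos: [437.8, 195.1, 69.7]
tool_rot: [3.14, 0.001, 0.343]
force: [0.1, 0.5, -0.3]
width: 85.4
gripper_force: 0.0
```

send_rows:
  rows:
    - [[0,0,0,0,0,0],[0,0,0,0,0,0],[0,0,0,0,0,0],[0,0,0,0,0,0],[0,0,0,0,0,0],[0,0,0,0,0,0]]
  grip: 200

```text
clock: 8.55
eef_pos: [438.1, 195.4, 72.5]
tool_rot: [-3.14, -0.002, 0.344]
force: [-1.7, -0.4, 8.6]
width: 59.7
gripper_force: 62.2
```

```bash
python3 -c "
from h import *
wrist('w6');s=ctrl.read_state();print(s['clock'],s['eef_pos'],s['tool_rot'],s['width'],s['gripper_force'],s['force'])
mv(638,-150,255)"
```

```text
8.6 [438.09228097 195.46651603  72.4687282 ] [-3.14045414e+00 -1.59517035e-03  3.44483305e-01] 59.4493799393541 62.25167702883482 [-1.90618391  0.19219518  9.39910051]
shift [  7.18  39.25 -18.29] rot [-0.001 -0.002  0.   ]
```

send_rows:
  rows:
    - [[0,0,-5,0,0,0],[0,0,-10,0,0,0],[2.2,39.2,-16.3,0,0,0],[2.2,39.2,-16.3,0,0,0],[2.2,39.2,-16.3,0,0,0],[2.2,39.2,-16.3,0,0,0],[2.2,39.2,-16.3,0,0,0],[2.2,39.2,-16.3,0,0,0],[2.2,39.2,-16.3,0,0,0],[2.2,39.2,-16.3,0,0,0]]

```text
clock: 9.6
eef_pos: [591.0, -169.1, 235.4]
tool_rot: [3.14, -0.0, 0.343]
force: [1.1, 0.1, -0.1]
width: 59.0
gripper_force: 64.5
```

send_rows:
  rows:
    - [[0,0,0,0,0,0],[0,0,0,0,0,0],[0,0,0,0,0,0],[0,0,0,0,0,0]]

```text
clock: 10.0
eef_pos: [590.6, -164.1, 233.8]
tool_rot: [-3.14, 0.0, 0.347]
force: [-0.1, -0.8, -1.5]
width: 59.6
gripper_force: 64.5
```

```bash
python3 -c "
from h import *
wrist('w7');s=ctrl.read_state();print(s['clock'],s['eef_pos'],s['tool_rot'],s['width'],s['gripper_force'],s['force'])"
```

```text
10.05 [ 590.6847794  -164.22185116  233.82659147] [-3.14043781e+00  3.92791821e-04  3.46971025e-01] 59.43797182956994 64.50775522738695 [ 0.17620615  1.05115131 -0.25467875]
```

View pics/w7_b.png

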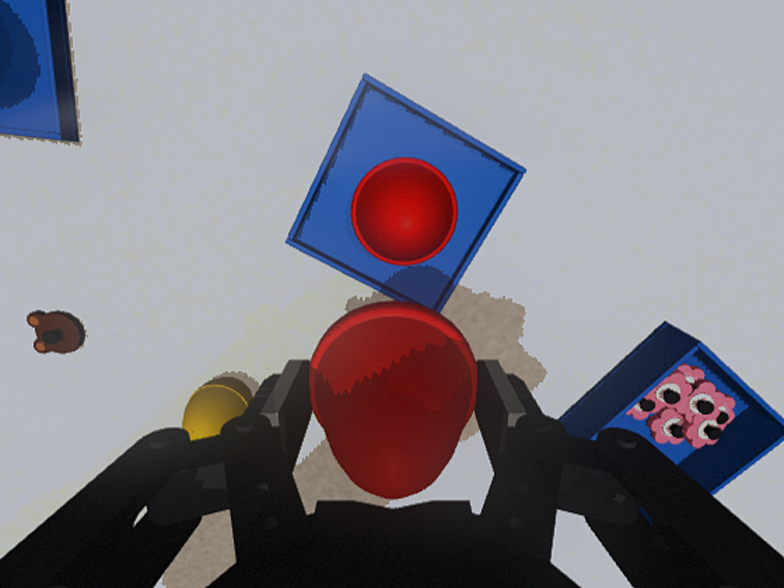

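The stack's rim circle is centred at (404.5,211.5), and the held egg top is centred between the pads.

```bash
python3 -c "
from h import *
d=load('w7')
p=plane(d,404.5/1.4,211.5/1.4,54);print(p)
for q in [(351,211.5),(458,211.5),(404.5,157),(404.5,266)]: print(np.hypot(*(plane(d,q[0]/1.4,q[1]/1.4,54)-p)[:2]))
mv(p[0],p[1],185)"
```

```text
[ 640.08237784 -152.57396784   54.        ]
31.216784979813987
31.20234723777351
30.198420618933966
32.53550361171353
shift [5.04 0.59 4.88] rot [-0.001  0.    -0.   ]
```

send_rows:
  rows:
    - [[3,0.3,0,0,0,0],[5,0.6,0,0,0,0],[5,0.6,0,0,0,0],[5,0.6,2.5,0,0,0],[5,0.6,4.5,0,0,0],[5,0.6,6,0,0,0],[5,0.6,7.5,0,0,0],[5,0.6,8.5,0,0,0],[5,0.6,9.4,0,0,0],[5,0.6,9.4,0,0,0]]

```text
clock: 11.05
eef_pos: [639.5, -154.6, 138.8]
tool_rot: [-3.141, 0.002, 0.345]
force: [0.1, -0.4, -0.7]
width: 59.6
gripper_force: 64.5
```

send_rows:
  rows:
    - [[0,0,0.3,0,0,0],[0,0,0.5,0,0,0],[0,0,0.7,0,0,0],[0,0,0.7,0,0,0]]

```text
clock: 11.45
eef_pos: [640.1, -154.7, 133.0]
tool_rot: [3.142, -0.0, 0.345]
force: [-0.4, -0.2, 0.9]
width: 59.8
gripper_force: 64.5
```

send_rows:
  rows:
    - [[0,-0.1,0.1,0,0,0],[0,-0.1,0.2,0,0,0],[0,-0.1,0.25,0,0,0],[0,-0.1,0.25,0,0,0]]

```text
clock: 11.85
eef_pos: [639.7, -153.7, 130.7]
tool_rot: [-3.141, -0.0, 0.345]
force: [-0.9, -0.3, 2.0]
width: 59.4
gripper_force: 64.8
```

send_rows:
  rows:
    - [[0,0,0,0,0,0],[0,0,0,0,0,0],[0,0,0,0,0,0],[0,0,0,0,0,0]]
  grip: 0

```text
clock: 12.25
eef_pos: [639.7, -153.9, 130.4]
tool_rot: [3.142, 0.0, 0.345]
force: [-0.1, -1.0, -0.2]
width: 85.2
gripper_force: 0.0
```

send_rows:
  rows:
    - [[0,0,-3,0,0,0],[0,0,-6,0,0,0],[0,0,-10,0,0,0],[0,0,-10,0,0,0],[0,0,-10,0,0,0]]

```text
clock: 12.75
eef_pos: [640.1, -154.0, 231.5]
tool_rot: [3.141, -0.002, 0.345]
force: [0.1, 0.5, -0.8]
width: 85.4
gripper_force: 0.0
```

```bash
python3 - <<'E'
from h import *
wrist('w8');d=ctrl.get_image('scene');s=ctrl.read_state();print(s['clock'],s['eef_pos'],s['width'])
a=d['pixels'][:,:,::-1];w=cv2.imread('pics/w8.png')
e=ctrl.get_image('side')['pixels'][:,:,::-1]
f=lambda x:cv2.resize(x,(400,300),interpolation=cv2.INTER_CUBIC)
cv2.imwrite('pics/m8.png',np.vstack([np.hstack([f(a[250:325,195:295]),f(e[120:195,190:290])]),np.hstack([f(w),f(w[130:340,140:420])])]))
mv(462,61.5,190,1.91)
E
```

```text
12.85 [ 639.0458025  -153.40660878  229.37538336] 85.4727058422266
shift [ -9.38 -26.2    3.96] rot [-0.003  0.    -1.565]
```

View pics/m8.png

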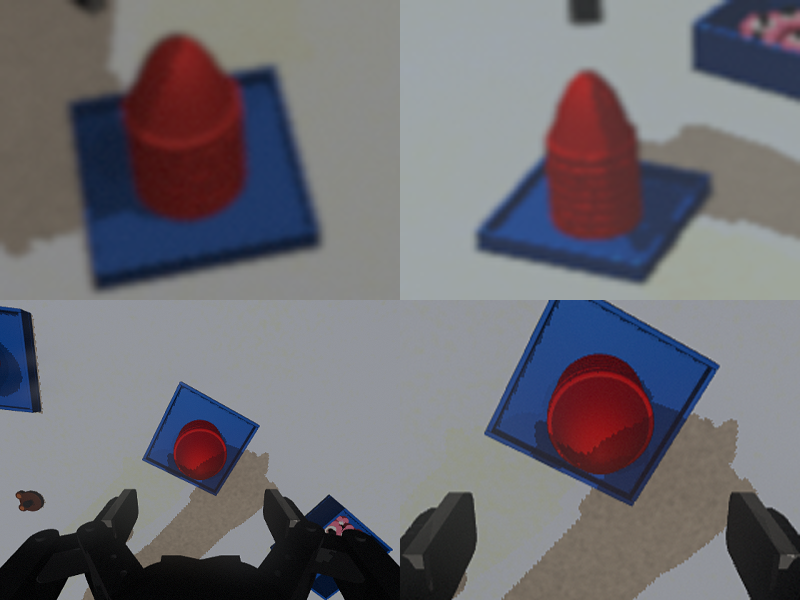

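The egg top sits upright and fully seated: both side views show its rim joint level on the stack. Next is the bear, with a 92° turn and the gripper pre-closed.

send_rows:
  rows:
    - [[-9.4,-26.2,4,0,0,-1.6],[-9.4,-26.2,4,0,0,-1.6],[-9.4,-26.2,4,0,0,-1.6],[-9.4,-26.2,4,0,0,-1.6],[-9.4,-26.2,4,0,0,-1.6],[-9.4,-26.2,4,0,0,-1.6],[-9.4,-26.2,4,0,0,-1.6],[-9.4,-26.2,4,0,0,-1.6],[-9.4,-26.2,4,0,0,-1.6],[-9.4,-26.2,4,0,0,-1.6]]
  grip: 105

```text
clock: 13.9
eef_pos: [462.0, 61.0, 189.5]
tool_rot: [-3.14, -0.0, 1.851]
force: [-0.3, -0.5, 0.1]
width: 50.0
gripper_force: 0.0
```

```bash
python3 -c "
from h import *
mv(462,62,190,1.95)"
```

```text
shift [ 0.09  0.03 -0.05] rot [-0.002 -0.    -0.099]
```

send_rows:
  rows:
    - [[0.1,0,0,0,0,-0.1],[0.1,0,0,0,0,-0.1],[0.1,0,0,0,0,-0.1]]

```text
clock: 14.2
eef_pos: [462.0, 61.7, 189.8]
tool_rot: [-3.14, -0.0, 1.942]
force: [0.0, 0.2, -0.2]
width: 50.2
gripper_force: 0.0
```

```bash
python3 -c "
from h import *
wrist('w9');s=ctrl.read_state();print(s['clock'],s['eef_pos'],s['tool_rot'],s['width'])"
```

```text
14.25 [462.10998568  61.78770996 189.94846021] [-3.14051903e+00 -2.40262879e-04  1.94250618e+00] 50.072121129023714
```

View pics/w9_b.png

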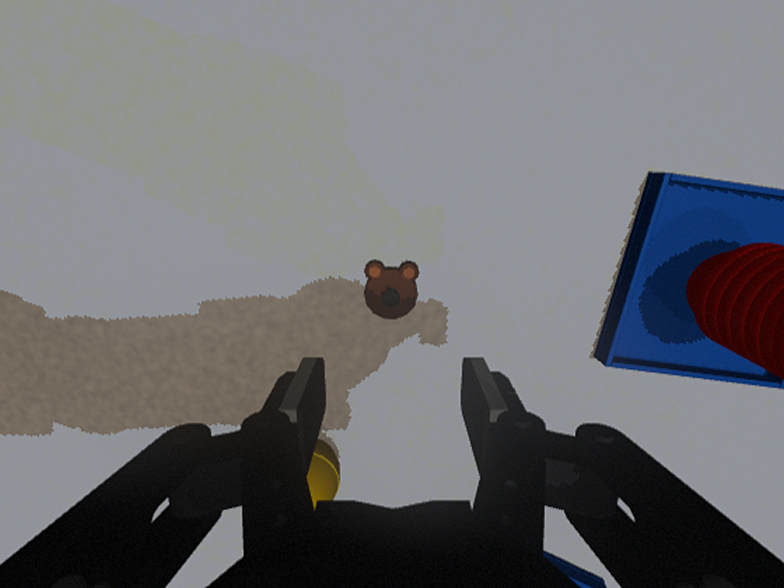

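The bear is squarely aligned, with its disc centre at (391,292), ears level at the top and the pads to either side.

```bash
python3 -c "
from h import *
d=load('w9')
p=plane(d,391/1.4,292/1.4,5);print(p,plane(d,391/1.4,296/1.4,15))
mv(p[0],p[1],74.5)"
```

```text
[461.33841386  61.7389549    5.        ] [461.23139454  62.13819225  15.        ]
shift [ 0.02 -0.06 11.54] rot [-0.001 -0.     0.   ]
```

send_rows:
  rows:
    - [[0,-0.1,4,0,0,0],[0,-0.1,8,0,0,0],[0,-0.1,10.2,0,0,0],[0,-0.1,11.2,0,0,0],[0,-0.1,11.5,0,0,0],[0,-0.1,11.5,0,0,0]]

```text
clock: 14.85
eef_pos: [460.8, 61.2, 74.1]
tool_rot: [-3.139, -0.001, 1.944]
force: [-0.6, -0.2, 0.1]
width: 50.2
gripper_force: 0.0
```

send_rows:
  rows:
    - [[0,0,0,0,0,0],[0,0,0,0,0,0],[0,0,0,0,0,0],[0,0,0,0,0,0],[0,0,0,0,0,0]]
  grip: 230

```text
clock: 15.35
eef_pos: [461.7, 61.6, 76.0]
tool_rot: [3.141, 0.001, 1.945]
force: [-0.6, 0.3, 6.6]
width: 29.5
gripper_force: 59.6
```

send_rows:
  rows:
    - [[0,0,-5,0,0,0],[0,0,-10,0,0,0],[0,0,-11,0,0,0],[0,0,-11,0,0,0]]

```text
clock: 15.75
eef_pos: [462.6, 61.5, 187.1]
tool_rot: [3.137, 0.001, 1.944]
force: [0.6, 1.0, -0.4]
width: 30.0
gripper_force: 59.0
```

```bash
python3 -c "
from h import *
print('bin near half centre world ~ (526,395)')
mv(526,395,180,1.95)"
```

```text
bin near half centre world ~ (526,395)
shift [28.74 18.06  0.76] rot [ 0.004  0.001 -0.006]
```

The bear is gripped at a width of 30 mm. I carry it over the free half of the brown bin and turn so the fingers close along the bin's y.

send_rows:
  rows:
    - [[28.5,18.4,0.5,0,0,-0.97],[28.5,18.4,0.5,0,0,-0.97],[28.5,18.4,0.5,0,0,-0.97],[28.5,18.4,0.5,0,0,-0.97],[28.5,18.4,0.5,0,0,-0.97],[28.5,18.4,0.5,0,0,-0.97],[28.5,18.4,0.5,0,0,-0.97],[28.5,18.4,0.5,0,0,-0.97],[28.5,18.4,0.5,0,0,-0.97],[28.5,18.4,0.5,0,0,-0.97]]

```text
clock: 16.75
eef_pos: [528.3, 392.2, 178.6]
tool_rot: [-3.138, -0.001, 2.914]
force: [0.0, -0.3, -0.8]
width: 29.3
gripper_force: 59.1
```

send_rows:
  rows:
    - [[0,0,0,0,0,0],[0,0,0,0,0,0],[0,0,0,0,0,0]]

```text
clock: 17.05
eef_pos: [529.0, 393.2, 180.6]
tool_rot: [-3.141, 0.001, 2.914]
force: [-0.0, 1.2, -0.4]
width: 29.4
gripper_force: 59.1
```

```bash
python3 -c "
from h import *
wrist('w10');s=ctrl.read_state();print(s['clock'],s['eef_pos'],s['tool_rot'],s['width'],s['qpos'])"
```

```text
17.1 [528.94194882 393.43053197 180.65710212] [-3.14153897e+00  4.86299039e-04  2.91388047e+00] 29.718989416484874 [-0.2919219   0.88021783 -0.70851672  1.58143818  0.67248174  0.93714051
  0.11104348]
```

View pics/w10_b.png

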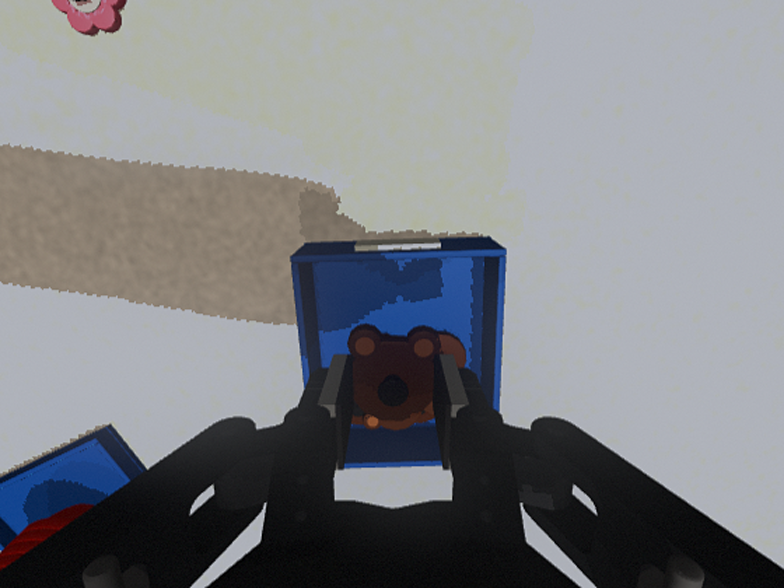

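The bear is held level above the bin. The near wall's top corners are at about (293,257) and (505,252).

```bash
python3 -c "
from h import *
d=load('w10')
a=plane(d,293/1.4,257/1.4,40)[:2];b=plane(d,505/1.4,252/1.4,40)[:2];print(a,b,np.hypot(*(a-b)))
y=(b-a)/np.hypot(*(b-a)); y=y if y[1]>0 else -y; x=np.array([y[1],-y[0]]); yaw=np.arctan2(x[1],x[0])
o=(a+b)/2+65*x; t=(a+b)/2+x*(65-34); print('yaw',yaw,'bin',o,'target',t)
mv(t[0],t[1],95,yaw+np.pi)"
```

```text
[487.69332997 351.72900763] [509.43006029 457.00398807] 107.4956136321978
yaw -0.20361441571296046 bin [562.21893189 391.22282228] target [528.92130036 398.09797565]
shift [0.11 0.45 8.57] rot [-0.     0.    -0.024]
```

send_rows:
  rows:
    - [[0.1,0.4,0,0,0,0],[0.1,0.4,4,0,0,0],[0.1,0.4,7,0,0,0],[0.1,0.4,9,0,0,0],[0.1,0.4,9.7,0,0,0],[0.1,0.4,9.7,0,0,0]]

```text
clock: 17.7
eef_pos: [528.3, 398.3, 82.8]
tool_rot: [-3.141, -0.001, 2.915]
force: [0.9, 0.1, 0.2]
width: 29.6
gripper_force: 59.1
```

send_rows:
  rows:
    - [[0,0,0,0,0,0],[0,0,0,0,0,0],[0,0,0,0,0,0],[0,0,0,0,0,0]]
  grip: 120

```text
clock: 18.1
eef_pos: [528.9, 398.4, 84.3]
tool_rot: [3.141, 0.001, 2.915]
force: [-0.3, 0.0, 0.1]
width: 45.4
gripper_force: 0.0
```

send_rows:
  rows:
    - [[0,0,-4,0,0,0],[0,0,-8,0,0,0],[0,0,-10.5,0,0,0],[0,0,-10.5,0,0,0]]

```text
clock: 18.5
eef_pos: [529.9, 400.2, 193.2]
tool_rot: [3.135, 0.004, 2.914]
force: [-0.1, -0.3, -0.1]
width: 45.2
gripper_force: 0.0
```

```bash
python3 - <<'E'
from h import *
wrist('w11');s=ctrl.read_state();print(s['clock'],s['eef_pos'],s['tool_rot'],s['width'])
d=load('w5');im=cv2.imread('pics/w5.png').astype(int)
B,G,Rr=im[...,0],im[...,1],im[...,2]
m=((Rr-G>40)&(B-G>10)).astype(np.uint8); n,l,st,c=cv2.connectedComponentsWithStats(m); 
for i in range(1,n):
    if st[i,4]>30: print(st[i],c[i])
# flower from latest w11 view: pink or dark
im=cv2.imread('pics/w11.png').astype(int);d=load('w11')
B,G,Rr=im[...,0],im[...,1],im[...,2]
m=((Rr-G>35)&(B-G>0)).astype(np.uint8);n,l,st,c=cv2.connectedComponentsWithStats(m)
for i in range(1,n):
    if st[i,4]>30: print('w11',st[i],c[i],plane(d,*c[i],7))
E
```

```text
18.55 [529.27279472 398.99126292 190.82930273] [3.13827831e+00 2.72290813e-03 2.91453561e+00] 44.90128335566249
[149 252  33  27 290] [161.48965517 262.28965517]
w11 [ 36   0  52  29 826] [64.59443099 13.30508475] [350.2891854  281.03151429   7.        ]
w11 [ 45 352  15  12  57] [ 51.63157895 356.8245614 ] [635.09214144 134.03887632   7.        ]
w11 [  6 359  33  21  40] [ 22.7   366.675] [639.87252806  99.00356971   7.        ]
```

```bash
python3 -c "
from h import *
d=load('w1')
for z in (40,0):
  a=plane(d,595/1.4,277/1.4,z)[:2];b=plane(d,743/1.4,400/1.4,z)[:2];print(z,a,b,np.hypot(*(a-b)))
d=load('w7')
a=plane(d,667/1.4,322/1.4,40)[:2];print('w7 far-left corner?',a)
mv(343.5,279.5,185)"
```

```text
40 [ 507.68992157 -306.99896207] [ 468.39669334 -429.76530321] 128.90125018853723
0 [ 504.68682525 -329.09766138] [ 458.57079286 -473.18092509] 151.28342712566572
w7 far-left corner? [ 630.47813762 -342.86990032]
shift [ 15.41 -15.83   0.49] rot [0.003 0.003 0.   ]
```

send_rows:
  rows:
    - [[15.4,-15.8,0.5,0,0,0],[15.4,-15.8,0.5,0,0,0],[15.4,-15.8,0.5,0,0,0],[15.4,-15.8,0.5,0,0,0],[15.4,-15.8,0.5,0,0,0],[15.4,-15.8,0.5,0,0,0],[15.4,-15.8,0.5,0,0,0],[15.4,-15.8,0.5,0,0,0]]

```text
clock: 19.35
eef_pos: [344.2, 279.9, 183.2]
tool_rot: [3.14, 0.0, 2.914]
force: [0.1, 0.4, -0.0]
width: 45.0
gripper_force: 0.0
```

```bash
cat > fl.py <<'E'
from h import *
wrist('w12');s=ctrl.read_state();print(s['clock'],s['eef_pos'],s['tool_rot'],s['width'],s['qpos'])
im=cv2.imread('pics/w12.png').astype(int);d=load('w12')
B,G,Rr=im[...,0],im[...,1],im[...,2]
m=((Rr-G>35)&(B-G>0)).astype(np.uint8)
cs,_=cv2.findContours(m,cv2.RETR_EXTERNAL,cv2.CHAIN_APPROX_NONE)
for k in cs:
    if cv2.contourArea(k)<300: continue
    f=np.zeros_like(m);cv2.drawContours(f,[k],-1,1,-1)
    v,u=np.nonzero(f); P=np.array([plane(d,a,b,5)[:2] for a,b in zip(u,v)]); c=P.mean(0)
    K=np.array([plane(d,a,b,5)[:2] for a,b in k[:,0]])-c; th=np.arctan2(K[:,1],K[:,0]); r=np.hypot(*K.T)
    F=np.sum((r-r.mean())*np.exp(-6j*th)); petal=-np.angle(F)/6
    print('pix',u.mean(),v.mean(),'c',c,'r',r.min(),r.max(),'petal dir mod 60 deg',np.degrees(petal),abs(F)/len(r))
    mv(c[0],c[1],74.5)
E
python3 fl.py
```

```text
19.4 [344.11228154 279.81070173 183.1768116 ] [3.14028085e+00 2.47872695e-05 2.91368801e+00] 45.22830218662999 [-0.27966209  0.6348273  -0.68092789  2.17596285  0.7513377   0.57770427
 -0.17831041]
pix 279.14247069431923 206.99549143372408 c [341.63947594 280.49618905] r 12.894768669839397 17.783632033797485 petal dir mod 60 deg 23.013369912720997 0.8556554568522946
shift [ 0.26 -0.   10.87] rot [0.001 0.    0.   ]
```

send_rows:
  rows:
    - [[0.3,0,2,0,0,0.14],[0.3,0,5,0,0,0.28],[0.3,0,7,0,0,0.42],[0.3,0,9,0,0,0.42],[0.3,0,10.4,0,0,0.42],[0.3,0,10.8,0,0,0.42],[0.3,0,10.8,0,0,0.42]]
  grip: 105

```text
clock: 20.1
eef_pos: [340.4, 280.1, 74.3]
tool_rot: [-3.141, -0.0, 2.495]
force: [0.1, -0.1, 0.2]
width: 50.3
gripper_force: 0.0
```

send_rows:
  rows:
    - [[0,0,0,0,0,0],[0,0,0,0,0,0],[0,0,0,0,0,0],[0,0,0,0,0,0],[0,0,0,0,0,0]]
  grip: 230

```text
clock: 20.6
eef_pos: [340.5, 279.9, 75.8]
tool_rot: [3.14, 0.0, 2.495]
force: [0.7, 0.1, 3.9]
width: 29.3
gripper_force: 59.5
```

send_rows:
  rows:
    - [[0,0,-5,0,0,0],[0,0,-10,0,0,0],[0,0,-12,0,0,0],[0,0,-12,0,0,0]]

```text
clock: 21.0
eef_pos: [341.2, 280.2, 197.8]
tool_rot: [3.136, 0.001, 2.494]
force: [0.1, 0.2, 0.1]
width: 29.4
gripper_force: 59.3
```

```bash
python3 -c "
from h import *
s=ctrl.read_state();print(s['qpos'])
mv(516,-386,195,2.83)"
```

```text
[-0.28139382  0.59979391 -0.68037198  2.17296467  0.69496772  0.58941903
 -0.55159248]
shift [-54.15 -42.57   0.13] rot [ 0.005  0.002 -0.336]
```

send_rows:
  rows:
    - [[-28,-14,0,0,0,0],[-28,-14,0,0,0,0],[-28,-14,0,0,0,0],[-28,-14,0,0,0,0],[-28,-14,0,0,0,0],[-28,-14,0,0,0,0],[-54,-42.5,0,0,0,-0.34],[-54,-42.5,0,0,0,-0.34],[-54,-42.5,0,0,0,-0.34],[-54,-42.5,0,0,0,-0.34]]

```text
clock: 22.0
eef_pos: [493.0, -187.5, 193.7]
tool_rot: [3.141, -0.003, 2.836]
force: [1.6, 0.7, 0.6]
width: 29.0
gripper_force: 59.3
```

```bash
python3 -c "
from h import *
s=ctrl.read_state();print(s['qpos'])
mv(516,-386,195,2.83)"
```

```text
[ 0.84355334  0.75646336 -0.84616982  1.94522026  0.78617119  0.81184284
  0.81579222]
shift [ -8.17 -18.24  -0.15] rot [ 0.    -0.003  0.006]
```

send_rows:
  rows:
    - [[-8.2,-18.2,0,0,0,0],[-8.2,-18.2,0,0,0,0],[-8.2,-18.2,0,0,0,0],[-8.2,-18.2,0,0,0,0],[-8.2,-18.2,0,0,0,0],[-8.2,-18.2,0,0,0,0],[-8.2,-18.2,0,0,0,0]]

```text
clock: 22.7
eef_pos: [517.0, -381.7, 194.3]
tool_rot: [3.14, -0.002, 2.837]
force: [0.3, 0.6, -0.7]
width: 29.4
gripper_force: 59.3
```

```bash
python3 - <<'E'
from h import *
wrist('w13');s=ctrl.read_state();print(s['clock'],s['eef_pos'],s['tool_rot'],s['width'])
w=cv2.imread('pics/w13.png');v=cv2.imread('pics/w11.png')
f=lambda x,a,b:cv2.resize(x,(a,b),interpolation=cv2.INTER_CUBIC)
# left: w13 full at 1.0 ; right: bear bin crop, below: scene
sc=ctrl.get_image('scene')['pixels'][:,:,::-1]
r=np.vstack([f(v[130:355,170:410],240,225),f(sc[150:340,60:480],240,195)])
cv2.imwrite('pics/m13.png',np.hstack([w,r]))
E
```

```text
22.75 [ 517.25737096 -381.45601142  194.69438457] [ 3.14068429e+00 -1.46366879e-03  2.83780768e+00] 29.175070499774233
```

View pics/m13.png

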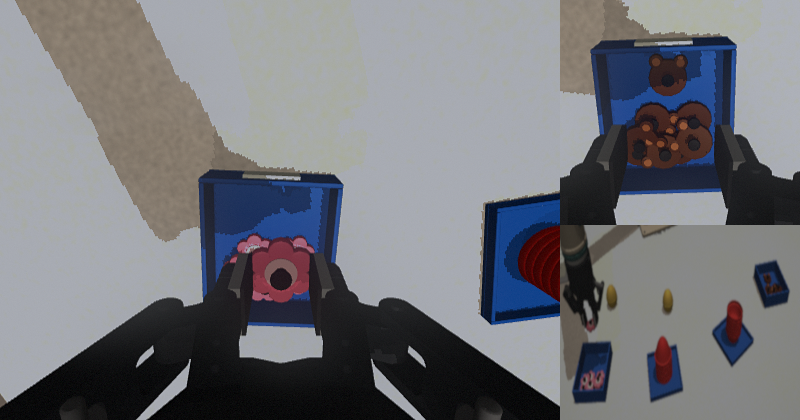

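The bear lies flat in the brown bin's free half. The pink bin's near top corners are at (200,182) and (342,185), and the flower is held level.

```bash
python3 -c "
from h import *
d=load('w13')
a=plane(d,200,182,40)[:2];b=plane(d,342,185,40)[:2];print(a,b,np.hypot(*(a-b)))
y=(b-a)/np.hypot(*(b-a)); y=y if y[1]>0 else -y; x=np.array([y[1],-y[0]]); yaw=np.arctan2(x[1],x[0])
o=(a+b)/2+65*x; t=(a+b)/2+x*(65-36); print('yaw',yaw,'bin',o,'target',t)
mv(t[0],t[1],83,yaw+np.pi)"
```

```text
[ 470.77012167 -429.79729278] [ 505.21406447 -327.94379063] 107.51986373040629
yaw -0.3260984885509657 bin [ 549.56655392 -399.69326418] target [ 515.4637756  -388.16067942]
shift [-0.02 -0.7  11.2 ] rot [ 0.001 -0.001  0.022]
```

send_rows:
  rows:
    - [[0,-0.6,0,0,0,0],[0,-0.6,4,0,0,0],[0,-0.6,8,0,0,0],[0,-0.6,10.2,0,0,0],[0,-0.6,11.1,0,0,0],[0,-0.6,11.1,0,0,0],[0,-0.6,11.1,0,0,0]]

```text
clock: 23.5
eef_pos: [516.3, -389.4, 85.8]
tool_rot: [-3.141, 0.002, 2.835]
force: [-0.1, -0.6, 0.8]
width: 29.4
gripper_force: 59.3
```

send_rows:
  rows:
    - [[0,0,0,0,0,0],[0,0,0,0,0,0],[0,0,0,0,0,0],[0,0,0,0,0,0]]
  grip: 120

```text
clock: 23.9
eef_pos: [515.5, -389.5, 84.9]
tool_rot: [-3.141, 0.001, 2.835]
force: [-0.7, -0.2, -0.5]
width: 45.0
gripper_force: 0.0
```

send_rows:
  rows:
    - [[0,0,-4,0,0,0],[0,0,-8,0,0,0],[0,0,-13,0,0,0],[0,0,-15,0,0,0],[0,0,-15,0,0,0],[0,0,-15,0,0,0]]

```text
clock: 24.5
eef_pos: [515.0, -389.4, 234.4]
tool_rot: [-3.141, -0.0, 2.835]
force: [-0.7, 0.3, -0.4]
width: 45.4
gripper_force: 0.0
```

```bash
python3 - <<'E'
from h import *
wrist('w14');s=ctrl.read_state();print(s['clock'],s['eef_pos'],s['width'],s['force'])
im=cv2.imread('pics/w14.png').astype(int);d=load('w14')
B,G,Rr=im[...,0],im[...,1],im[...,2]
m=((Rr-G>35)&(B-G>0)).astype(np.uint8)
n,l,st,c=cv2.connectedComponentsWithStats(m)
t=np.deg2rad(0); o=np.array([549.6,-399.7]); yaw=-.326
X=np.array([np.cos(yaw),np.sin(yaw)]);Y=np.array([-X[1],X[0]])
for i in range(1,n):
    if st[i,4]>100: p=plane(d,*c[i],11)[:2]-o; print(st[i],c[i],'bin xy',p@X,p@Y)
# stability of eggs in scene: compare yellow centroids with start
for nm in('scene',):
    a=cv2.imread(f'pics/{nm}0.png').astype(int); b=ctrl.get_image(nm)['pixels'][:,:,::-1].astype(int)
    for q in(a,b):
        m=((q[...,2]-q[...,0]>50)&(q[...,1]-q[...,0]>35)).astype(np.uint8); n,l,st,c=cv2.connectedComponentsWithStats(m)
        print([(st[i,4],c[i].round(1).tolist()) for i in range(1,n) if st[i,4]>80 and 170<c[i][1]<260])
E
```

```text
24.55 [ 514.543583   -389.26012627  233.40593064] 45.428468656092456 [-0.22000258 -0.52659616  0.26171401]
[265 182  33  35 568] [280.77464789 198.27640845] bin xy -34.89276076404518 -0.17370344462772636
[ 237  219   82   59 2369] [277.39088223 249.51371887] bin xy 21.177813731882832 -2.6523548739840885
[499 225  30  25 176] [511.64772727 238.36931818] bin xy 3.714928763669306 242.37213630859384
[(np.int32(202), [149.4, 217.3]), (np.int32(197), [248.4, 221.4])]
[(np.int32(192), [149.5, 216.9]), (np.int32(201), [248.3, 221.6])]
```

The flower lies at bin x = -35 mm, y = 0, and the eggs have not moved. I'm handing in the job.

```bash
python3 -c "
from cell import ctrl
print(ctrl.finish_job())"
```

```text
the job is handed in; nothing more can be done
None
```

I handed the job in at about 25 s on the clock: the egg top and cup look fully nested on their stacks, each charm lies in its own bin, and both yellow eggs stand where they were; the judge's result was not shown.

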